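# Bring the sample biscuit round and lift it out with the tongs

### The job

First turn the round sample carousel by its hub bar, one click in whichever direction brings the biscuit round to the gap in the fence. Then take the spring tongs from their rest, reach through the gap, close the jaws on the biscuit and lift it up, about 10 cm above the plate. Finish like that, still gripping the tongs with the biscuit held up in their jaws; never touch the biscuit with the gripper itself, leave the white canister standing on the plate and do not disturb the other things on the table.

Things in the scene. Friction and masses are not known exactly. Their poses are not given: they have to be found in the camera images.
- carousel: fixed steel base of the carousel, 264 mm across; origin under its centre on the table, z up. The turning plate's top is 45 mm above the table, turning about this z axis. A thin fence (123 mm radius, top 75 mm above the table) surrounds it with one gap, about 120 mm wide, centred on this body's -x direction. Place and yaw differ each time.
- carousel_front (a point): point on the plate's top at the middle of the gap's station: 80 mm from the axis in the carousel's -x direction, 45 mm above the table. The biscuit must come here. Does not turn with the plate.
- turntable (a joint): angle of the white plate (236 mm across, lobed rim), rad, positive counter-clockwise from above. Starts in the detent at about 0; next detents (one click) at +1.047 and -1.047, stops at +-1.25. A thing in the station on the carousel's +y side comes to the gap at +1.047, on its -y side at -1.047. Takes up to about 0.16 N m; released within 0.07 rad of a detent it pulls in.
- knob (a point): centre of the black hub bar on the plate's axis, 92 mm above the table; the bar is 60 mm long, 16 mm thick, 28 mm high, turns with the plate, and lies along the point's x axis (the carousel's x axis when the joint is 0). Grip it across its 16 mm.
- biscuit: the one loose biscuit: round, piped, about 39 mm across and 23 mm high, 12 g; origin at the middle of its underside. It starts on the plate, in one of the two stations next to the gap station, 80 mm from the axis.
- canister: small white plastic canister with a cap, 27 mm across, 22 mm high, origin at the centre of its underside; stands in the other station next to the gap station. Stays there.
- tong_rest: fixed flat steel rest 190 x 120 mm, 4 mm thick, origin at the centre of its underside; two cross ridges, at x = -70 and +65 mm in its frame, 22 mm high, carry the tongs and leave the middle free for the fingers.
- tongs: steel spring tongs, loose, about 270 mm long, 20 mm high, 120 g, lying level across the rest's ridges. Origin on the centre line at the underside, below the place to grip; +x points to the jaws, z up. The two arms are hinged at x = -100 mm and sprung open.
- tongs_grip (a point): place to grip, between the arms at mid height, 100 mm ahead of the hinge; axes as the tongs. Grip across both arms (upright strips 3 mm thick) along y: 45 mm over their outsides when sprung open; squeezed to 40 mm the tongs hold firmly and the jaws still gape over 50 mm; about 29 mm on the biscuit. Each arm pushes out with 5 N when open, 8 N on the biscuit.
- tongs_jaws (a point): centre point between the two jaws, 115 mm ahead of tongs_grip, at mid height of the jaws; axes as the tongs. Jaws are hollowed plates 40 mm long, 20 mm high (10 mm above and below this point), 3 mm thick; fully open about 63 mm apart at their ends, 70 mm in the hollow.
- tongs_left (a joint): closing angle of the left arm, rad: 0 sprung fully open, 0.15 shut; the right arm mirrors it. Each 0.01 brings the jaws 4.3 mm and the arms at the grip 2 mm closer together.
- stamp: red and black date stamp, 44 x 60 x 94 mm, bystander, origin under its centre
- tester_jar: small biscuit jar with black lid, 60 mm across, 67 mm high, bystander, origin under its centre

How it is judged (in metres and radians):
On the way, in this order (a step that is already met when the one before it is completed fails the run):
1. the plate stands one click round, in a detent, with the biscuit at the gap (horizontal distance between biscuit and carousel_front below 0.025 m and (value of joint turntable between 0.98 and 1.12 rad or value of joint turntable between -1.12 and -0.98 rad)), for 0.2 s.
2. the tongs are lifted off their rest in the gripper (contact force between the fingers and tongs above 1 N and height (world z) of tongs_grip above 0.045 m and contact force between tongs and tong_rest below 0.05 N), for 0.2 s.
3. the tongs' jaws hold the biscuit and lift it off the plate (contact force between biscuit and tongs above 0.5 N and height (world z) of biscuit above 0.065 m), for 0.2 s.
At the end, for the whole second after the job is handed in: Gripper holds the tongs clear of rest and carousel; biscuit still, gripped in their jaws (within 35 mm of their centre), at least 80 mm above the plate, touched by no robot part; plate within 0.07 rad of the next detent; canister upright on the plate (height (world z) of biscuit above 0.125 m and contact force between biscuit and tongs above 0.5 N and distance between biscuit and tongs_jaws below 0.035 m and contact force between biscuit and the arm below 0.05 N and contact force between biscuit and the fingers below 0.05 N and contact force between the fingers and tongs above 1 N and contact force between tongs and carousel below 0.05 N and contact force between tongs and tong_rest below 0.05 N and linear speed of biscuit below 0.04 m/s and (value of joint turntable between 0.98 and 1.12 rad or value of joint turntable between -1.12 and -0.98 rad) and z of canister in the frame of carousel between 0.04 and 0.055 m and angle between canister's own z axis and vertical below 0.3 rad); the arm keeps its last pose, push and grip.
It fails at once if the gripper or arm touches the biscuit (contact force between any of the fingers, the arm and biscuit above 0.3 N).
It fails at once if the canister is lifted off or knocked over (height (world z) of canister above 0.065 m or height (world z) of canister below 0.035 m or angle between canister's own z axis and vertical above 0.8 rad).
It fails at once if a bystander is pushed more than 30 mm (distance of any of stamp, tester_jar from where it was at the start of the episode above 0.03 m).
It also fails if it takes over 54 s, if anything falls off the work surface, if the arm or the gripper's body presses on something with over 40 N, if the wrist force passes 120 N, or if a joint passes its speed limit or range.

### The arm

A 6-joint arm with a two-finger parallel gripper is mounted at the origin on a cart in front of the work surface, level with it; the furniture and walls round the work are solid. World frame = base frame: x ahead of the robot, y to its left, z up, the work surface at z = 0. Lengths are in mm, angles in rad, forces in N, time in s.
With the tool pointing down it reaches from about 375 to 825 mm from the base axis. Payload 5.5 kg.
Tool frame: the origin (TCP) lies on the centre line of the jaws, within the pads' length; the fingertips stand 19 mm ahead of it and the grasp point (between the pads) is the TCP (nose_length is the distance from the TCP to the fingertips, in mm); z points along the fingers, y is the line along which they close (so a half turn about z gives the same grasp; the last joint's range is limited). The gripper opens to 85 mm and grips with 20 to 120 N. Pads are 22 mm wide; open, the fingers measure 114 mm over their backs; the gripper's body (76 mm by 85 mm) begins 54 mm behind the grasp point. The pads swing forward as they close: fully open they stand 13 mm farther back than shut.
Start: joints at [1.28, 0.314, -0.047, 1.21, 0, 1.571], TCP at [172.028, 574.805, 250.299] pointing down, gripper open.
Joint ranges: [-2.67, 2.67], [-0.69, 1.73], [-1.03, 1.25], [-2.08, 2.16], [-1.42, 1.45], [-3.14, 3.14]. Speed limits (rad/s): [2.39, 2.39, 3.01, 3.14, 3.14, 3.14].

### API

Orientations are given as a rotation vector (axis times angle).
In Python, from bench import * gives the robot as it stands.
- The arm moves only by the tool apply_moves, never from a script. Its argument "deltas" is a list of rows, each a list of 3 entries, a list of its own where there are three numbers: the turn, a rotation vector about the tool's x, y, z in units of 6 degrees (1.0 is 6 degrees), then the shift along the tool's x, y, z in m, then the finger opening in m, from 0 to 0.0854. In form: [[[rx, ry, rz], [x, y, z], jaw], ...]. A call has 1 to 20 rows; each row is the pose to reach, as a shift and turn from the pose commanded when the call began, along the tool's axes at that moment; what a row does not reach only later rows make up. A row lasts 1/10 s, in which the tool goes at most 50 mm and 8.59 degrees, less where a joint would pass 70% of its speed; a pose out of reach is approached as far as the arm can. A call with a gripper value outside its range is refused whole. The fingers move at their own pace and stop on an object; the grip force is fixed at half the most. Time passes only in rows, so rows that repeat a pose let the fingers close. It gives the time, the measured TCP pose, the force, the opening and the grip force at its end, in the units of the state.
- observe(): the state, without advancing time (a new reading comes with each control period).
- read_camera(name): name is "scene" or "top"; returns a dict with "frame" (384x512x3 uint8, red, green, blue), "vertical_fov" (degrees; the focal length in pixels is half the picture's height over the tangent of half this angle, whatever the lens; pixels are square), "cx", "cy" (the principal point, pixels), "world_to_cam" (4x4, takes a point from world to camera coordinates). Camera axes: x right, y down, z forward; pixel columns grow to the right and rows downward; lengths in mm; the calibration is good to about 2 mm. A picture is of the moment at which its call begins. There is no depth.
- hand_in(): hands the job in; it is judged then, once.
The state is a dict: "time_s": time; "qpos": joint angles; "qvel": joint speeds; "joint_torque": joint torques, N m; "position": TCP position; "tcp_rot": TCP orientation; "ft_force": force on the tool from outside, world axes, zero at the start; "moment": the same for the moment, N m; "gripper_width": opening from 0.0 (shut) to 1.0 (fully open); "finger_force": force on a finger pad.
Only numpy, scipy, OpenCV 4.12 (cv2) and the standard library are available. Lean on these libraries where they do the work, as an engineer would, in place of code of your own. Each camera call takes 0.05 s, during which the arm holds its last target. There are 200 camera calls.

## Working session

There is one attempt and no reset: what is moved stays moved. The work goes in short steps, Python scripts to look and compute and a tool call to move; the robot and the scene stay as the last step left them, time stands still between calls to the robot, and variables do not carry over. Pictures are saved under pics/ and viewed, at most 10 in all, crops included, and the job is handed in when it is done.

Besides the shell and the picture viewer there is one more tool, called after "Request:" as a command line: name --argument value ..., lists and objects as JSON in quotes. apply_moves: Moves the arm, as the interface text tells. Its arguments: {"type":"object","properties":{"deltas":{"type":"array"}},"required":["deltas"]}

```bash
ls; mkdir -p pics; cat > h.py <<'E'
import numpy as np, cv2
from bench import *
from scipy.spatial.transform import Rotation as R
def cam(n):
    c=read_camera(n); f=192/np.tan(np.radians(c["vertical_fov"])/2)
    return c,f
def ray(c,u,v,z):
    f=192/np.tan(np.radians(c["vertical_fov"])/2)
    T=np.array(c["world_to_cam"]); d=T[:3,:3].T@np.array([(u-c["cx"])/f,(v-c["cy"])/f,1]); o=-T[:3,:3].T@T[:3,3]
    return o+d*(z-o[2])/d[2]
def proj(c,p):
    f=192/np.tan(np.radians(c["vertical_fov"])/2)
    T=np.array(c["world_to_cam"]); q=T[:3,:3]@np.array(p,float)+T[:3,3]
    return np.array([f*q[0]/q[2]+c["cx"],f*q[1]/q[2]+c["cy"]])
def save(n,im,k=1.5): cv2.imwrite("pics/%s.png"%n,cv2.resize(im[:,:,::-1],None,fx=k,fy=k,interpolation=cv2.INTER_CUBIC))
E
python3 - <<'E'
from h import *
import pickle
s=observe(); print({k:s[k] for k in("time_s","position","tcp_rot","gripper_width")})
for n in("top","scene"):
    c=read_camera(n); save(n+"0",c["frame"]); pickle.dump(c,open(n+"0.pkl","wb"))
    T=np.array(c["world_to_cam"]); print(n,c["vertical_fov"],c["cx"],c["cy"],-T[:3,:3].T@T[:3,3],T[:3,:3].round(2).tolist())
E
```

```text
pics
{'time_s': 0.0, 'position': array([171.88397886, 574.3126156 , 249.4420514 ]), 'tcp_rot': array([-4.55064797e-01, -3.10823775e+00,  2.58875590e-03]), 'gripper_width': 1.0053626788061714}
top 50.78171706760557 252.73745103412438 192.07605342421868 [ 409.64399662   39.22629999 1181.69160681] [[-0.01, -1.0, 0.03], [-1.0, 0.01, -0.09], [0.09, -0.03, -1.0]]
scene 44.92404959154964 265.13023097354466 200.32340872139935 [  66.59890793 -553.54836486  973.46314839] [[0.79, -0.61, 0.02], [-0.46, -0.62, -0.64], [0.4, 0.5, -0.77]]
```

View pics/top0.png

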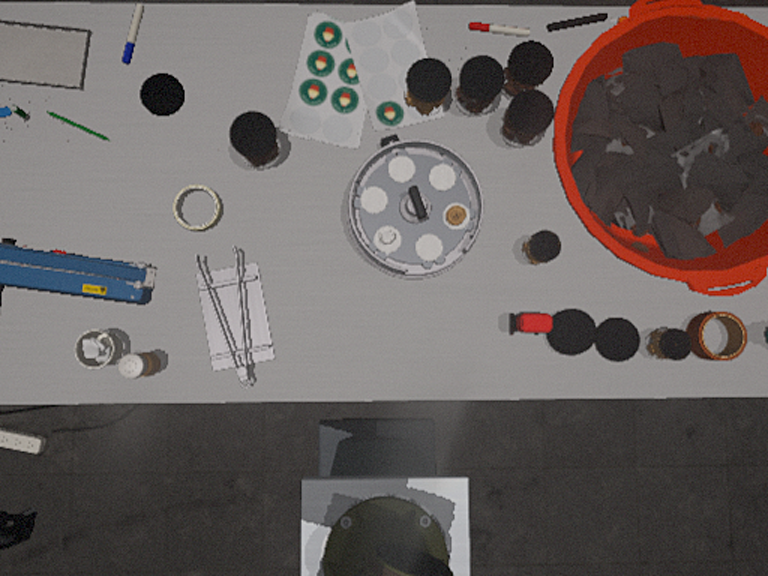

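View pics/scene0.png

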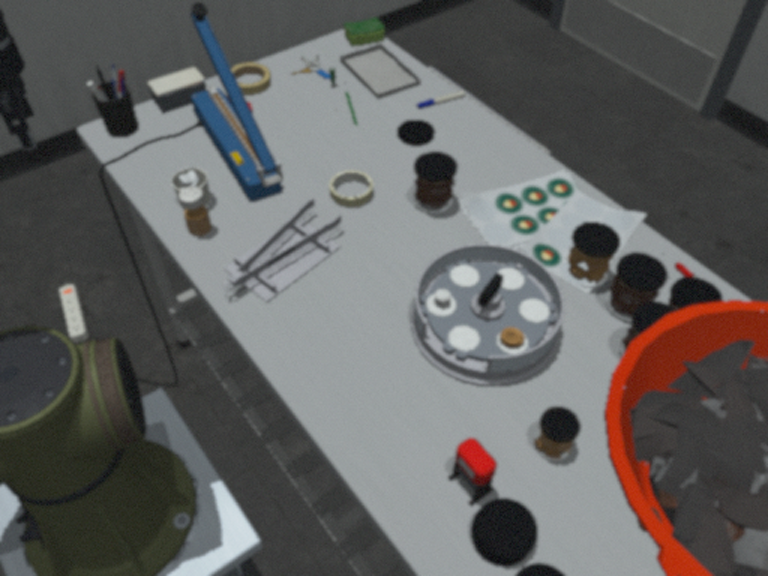

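The top view (shown at ×1.5) has the carousel at about (415,207), with the hub bar in the middle. The biscuit is at (456,215), on the −y side of the gap, so the plate turns −1.047. The canister is at (388,237) and the free gap station at (429,247). The tongs lie on the rest with the hinge at (247,378) and the jaws at (200,260)/(238,250). The stamp is at (530,322) and the jar at (543,246).

```bash
python3 - <<'E'
from h import *
import pickle
for n,bx,zt in(("top",(225,85,335,195),0),("scene",(270,150,385,260),0)):
    c=pickle.load(open(n+"0.pkl","rb")); im=c["frame"]; x0,y0,x1,y1=bx
    sub=im[y0:y1,x0:x1]; hsv=cv2.cvtColor(sub,cv2.COLOR_RGB2HSV)
    def comps(m,lo,hi,lab):
        k,l,st,ce=cv2.connectedComponentsWithStats(m.astype(np.uint8))
        for i in range(1,k):
            if lo<=st[i,4]<=hi:
                u,v=ce[i]+[x0,y0]; print(n,lab,st[i,4],(round(u,1),round(v,1)),[ray(c,u,v,z)[:2].round(1).tolist() for z in(45,57,68,92,106)])
                if lab=="bar":
                    pts=np.argwhere(l==i)[:,::-1]+[x0,y0]; P=np.array([ray(c,*p,106)[:2] for p in pts]); d=np.linalg.svd(P-P.mean(0))[2][0]; print("  ang",np.degrees(np.arctan2(d[1],d[0])))
    comps((hsv[...,2]<60),20,600,"bar")
    comps((hsv[...,1]>90)&(hsv[...,2]>60)&(hsv[...,0]<25),15,600,"biscuit")
    comps((hsv[...,2]>195)&(hsv[...,1]<40),40,600,"white")
t=pickle.load(open("top0.pkl","rb"))["frame"];s=pickle.load(open("scene0.pkl","rb"))["frame"]
a=cv2.resize(t[150:265,120:195],None,fx=5,fy=5,interpolation=cv2.INTER_CUBIC)
b=cv2.resize(s[125:210,140:240],None,fx=4,fy=4,interpolation=cv2.INTER_CUBIC)
M=np.zeros((580,790,3),np.uint8); M[:575,:375]=a; M[:340,380:780]=b; save("tongs0",M,1)
E
```

```text
top bar 43 (np.float64(259.0), np.float64(93.1)) [[795.1, -11.5], [791.0, -11.0], [787.3, -10.5], [779.1, -9.4], [774.4, -8.8]]
  ang 114.2790793674299
top bar 88 (np.float64(278.0), np.float64(134.5)) [[673.7, -64.9], [670.9, -63.8], [668.3, -62.8], [662.7, -60.6], [659.5, -59.3]]
  ang -161.52805645822244
top biscuit 123 (np.float64(303.6), np.float64(143.1)) [[648.5, -138.0], [646.0, -136.2], [643.7, -134.4], [638.7, -130.7], [635.7, -128.5]]
scene bar 20 (np.float64(383.6), np.float64(158.6)) [[909.5, -34.3], [898.7, -41.0], [888.7, -47.1], [866.9, -60.5], [854.2, -68.4]]
  ang -136.10907835399527
scene bar 141 (np.float64(326.3), np.float64(193.9)) [[690.8, -34.2], [682.7, -40.9], [675.3, -47.0], [659.2, -60.5], [649.8, -68.3]]
  ang -155.50358139110523
scene biscuit 19 (np.float64(365.6), np.float64(168.6)) [[840.4, -31.2], [830.4, -38.0], [821.3, -44.2], [801.3, -57.7], [789.6, -65.5]]
scene biscuit 53 (np.float64(382.6), np.float64(174.2)) [[862.8, -74.0], [852.5, -80.2], [843.1, -85.9], [822.5, -98.3], [810.5, -105.5]]
scene biscuit 131 (np.float64(341.0), np.float64(224.3)) [[652.9, -130.2], [645.3, -135.7], [638.4, -140.7], [623.2, -151.6], [614.4, -158.0]]
scene white 157 (np.float64(309.4), np.float64(183.4)) [[679.4, 20.3], [671.5, 12.8], [664.3, 6.0], [648.4, -8.8], [639.2, -17.4]]
scene white 119 (np.float64(341.0), np.float64(185.5)) [[742.4, -36.0], [733.7, -42.6], [725.7, -48.8], [708.2, -62.2], [698.0, -70.0]]
scene white 51 (np.float64(292.3), np.float64(205.0)) [[594.9, -9.5], [588.1, -16.6], [581.8, -23.0], [568.1, -37.1], [560.2, -45.3]]
scene white 180 (np.float64(355.9), np.float64(206.4)) [[723.7, -111.3], [715.2, -117.0], [707.4, -122.3], [690.5, -133.7], [680.5, -140.4]]
scene white 206 (np.float64(308.8), np.float64(224.9)) [[587.2, -83.3], [580.4, -89.4], [574.3, -95.0], [560.8, -107.1], [553.0, -114.2]]
```

View pics/tongs0.png

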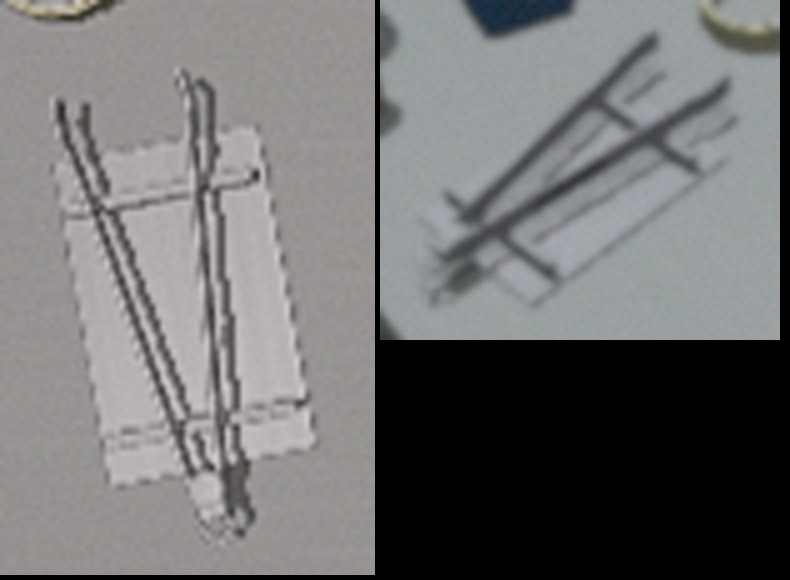

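```bash
python3 - <<'E'
from h import *
import pickle
T=pickle.load(open("top0.pkl","rb"));S=pickle.load(open("scene0.pkl","rb"))
t={"Ltip":(60,103),"Rtip":(183,73),"Lridge1":(100,205),"Rridge1":(200,190),"Lridge2":(183,432),"Rridge2":(219,428),"Lhin":(195,470),"Rhin":(222,470),"end":(222,533)}
s={"Ltip":(655,38),"Rtip":(728,85),"Lhin":(468,215),"Rhin":(447,255),"Lr1":(600,98),"Rr1":(655,135)}
for k,(u,v) in t.items(): print("T",k,ray(T,u/5+120,v/5+150,42).round(1))
for k,(u,v) in s.items(): print("S",k,ray(S,(u-380)/4+140,v/4+125,42).round(1))
for k,(u,v) in {"a":(255,127),"b":(55,163),"c":(112,487),"d":(315,442)}.items(): print("rest",k,ray(T,u/5+120,v/5+150,4).round(1))
E
```

```text
T Ltip [571.9 348.9  42. ]
T Rtip [588.7 280.1  42. ]
T Lridge1 [514.  325.6  42. ]
T Rridge1 [522.1 269.8  42. ]
T Lridge2 [386.8 277.7  42. ]
T Rridge2 [388.8 257.8  42. ]
T Lhin [365.7 270.8  42. ]
T Rhin [365.5 255.9  42. ]
T end [330.8 255.5  42. ]
S Ltip [569.9 344.5  42. ]
S Rtip [584.8 271.8  42. ]
S Lhin [373.1 272.1  42. ]
S Rhin [344.3 249.1  42. ]
S Lr1 [504. 315.  42.]
S Rr1 [515.2 260.7  42. ]
rest a [562.7 246.    4. ]
rest b [542.2 361.5   4. ]
rest c [355.  325.8   4. ]
rest d [379.6 209.9   4. ]
```

```bash
cat >> h.py <<'E'
def delta(p,yaw,s=None):
    """row from present pose to tool pointing down at p, tool y at yaw (deg)"""
    s=s or observe(); R0=R.from_rotvec(s["tcp_rot"])
    y=np.radians(yaw); Y=np.array([np.cos(y),np.sin(y),0]); Z=np.array([0,0,-1.]); 
    R1=R.from_matrix(np.c_[np.cross(Y,Z),Y,Z])
    return (np.degrees((R0.inv()*R1).as_rotvec())/6).round(2).tolist(),(R0.inv().apply(np.array(p)-s["position"])/1000).round(4).tolist()
def st():
    s=observe(); Y=R.from_rotvec(s["tcp_rot"]).as_matrix()[:,1]
    print(round(s["time_s"],2),"p",s["position"].round(1),"yaw",np.degrees(np.arctan2(Y[1],Y[0])).round(1),"Z",R.from_rotvec(s["tcp_rot"]).as_matrix()[:,2].round(3),"q",np.round(s["qpos"],2),"F",np.round(s["ft_force"],1),"M",np.round(s["moment"],2),"w",round(s["gripper_width"],3),"f",s["finger_force"])
E
python3 -c "
from h import *
st();print(delta((662,-60,180),108))"
```

```text
0.1 p [171.9 574.4 249.5] yaw 73.3 Z [-0.    -0.001 -1.   ] q [ 1.28  0.31 -0.05  1.21 -0.    1.57] F [-1.1  0.3  0.5] M [-0.    0.02  0.04] w 0.998 f 0.0
([-0.01, -0.0, -5.78], [-0.6514, -0.4671, 0.0702])
```

Request:
apply_moves --deltas '[[[0, 0, -5.78], [-0.6514, -0.4671, 0.03], 0.05], [[0, 0, -5.78], [-0.6514, -0.4671, 0.03], 0.05], [[0, 0, -5.78], [-0.6514, -0.4671, 0.03], 0.05], [[0, 0, -5.78], [-0.6514, -0.4671, 0.03], 0.05], [[0, 0, -5.78], [-0.6514, -0.4671, 0.03], 0.05], [[0, 0, -5.78], [-0.6514, -0.4671, 0.03], 0.05], [[0, 0, -5.78], [-0.6514, -0.4671, 0.03], 0.05], [[0, 0, -5.78], [-0.6514, -0.4671, 0.03], 0.05], [[0, 0, -5.78], [-0.6514, -0.4671, 0.03], 0.05], [[0, 0, -5.78], [-0.6514, -0.4671, 0.03], 0.05], [[0, 0, -5.78], [-0.6514, -0.4671, 0.03], 0.05], [[0, 0, -5.78], [-0.6514, -0.4671, 0.03], 0.05], [[0, 0, -5.78], [-0.6514, -0.4671, 0.03], 0.05], [[0, 0, -5.78], [-0.6514, -0.4671, 0.03], 0.05], [[0, 0, -5.78], [-0.6514, -0.4671, 0.03], 0.05], [[0, 0, -5.78], [-0.6514, -0.4671, 0.0702], 0.05], [[0, 0, -5.78], [-0.6514, -0.4671, 0.0702], 0.05], [[0, 0, -5.78], [-0.6514, -0.4671, 0.0702], 0.05], [[0, 0, -5.78], [-0.6514, -0.4671, 0.0702], 0.05]]'

```text
time_s: 2.0
position: [661.4, -59.5, 179.2]
tcp_rot: [0.491, -3.101, -0.002]
ft_force: [-0.9, 0.8, 0.8]
gripper_width: 0.588
finger_force: 0.0
```

```bash
python3 -c "
from h import *
st();print(delta((662,-60,92),108))
t=cam('top')[0];s=cam('scene')[0]
print(proj(t,(662,-60,106)),proj(s,(662,-60,106)))
save('k1',np.hstack([cv2.resize(t['frame'][85:195,220:335],(400,383)),cv2.resize(s['frame'][140:255,265:380],(390,383))]),1)"
```

```text
2.0 p [661.4 -59.5 179.2] yaw 108.0 Z [-0.002  0.001 -1.   ] q [-0.09  0.47  0.02  1.12  0.   -0.4 ] F [-0.9  0.8  0.8] M [-0.02 -0.06 -0.03] w 0.588 f 0.0
([0.01, -0.02, -0.0], [-0.0006, -0.0008, 0.0872])
[278.25523088 133.59689603] [327.64183695 189.61196675]
```

View pics/k1.png

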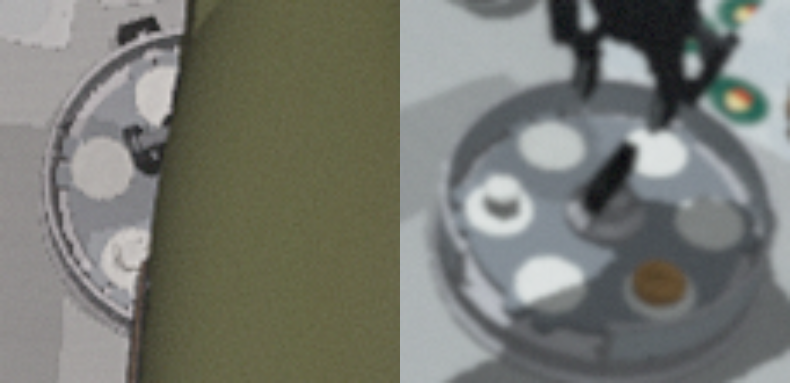

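The scene view shows the open fingers at (585,90) and (665,115), above and on either side of the hub bar at (610,180). The biscuit is at (658,285). I'll go down, close and turn.

Request:
apply_moves --deltas '[[[0, 0, 0], [0, 0, 0.04], 0.05], [[0, 0, 0], [0, 0, 0.075], 0.05], [[0, 0, 0], [0, 0, 0.087], 0.05], [[0, 0, 0], [0, 0, 0.087], 0.03], [[0, 0, 0], [0, 0, 0.087], 0.005], [[0, 0, 0], [0, 0, 0.087], 0.005], [[0, 0, 0], [0, 0, 0.087], 0.005], [[0, 0, 0], [0, 0, 0.087], 0.005]]'

```text
time_s: 2.9
position: [665.2, -59.4, 98.4]
tcp_rot: [-0.492, 3.095, -0.005]
ft_force: [0.0, -2.5, 14.1]
gripper_width: 0.179
finger_force: 64.8
```

```bash
python3 -c "
from h import *
st()"
```

```text
2.9 p [665.2 -59.4  98.4] yaw 108.1 Z [ 0.008 -0.002 -1.   ] q [-0.09  0.52 -0.09  0.95 -0.   -0.4 ] F [ 0.  -2.5 14.1] M [-0.27  0.17  0.14] w 0.179 f 64.7660721061402
```

Request:
apply_moves --deltas '[[[0, 0, 0], [0, 0, -0.007], 0.005], [[0, 0, 0.5], [0, 0, -0.007], 0.005], [[0, 0, 1.2], [0, 0, -0.007], 0.005], [[0, 0, 2.2], [0, 0, -0.007], 0.005], [[0, 0, 3.2], [0, 0, -0.007], 0.005], [[0, 0, 4.2], [0, 0, -0.007], 0.005], [[0, 0, 5.2], [0, 0, -0.007], 0.005], [[0, 0, 6.2], [0, 0, -0.007], 0.005], [[0, 0, 7.2], [0, 0, -0.007], 0.005], [[0, 0, 8.2], [0, 0, -0.007], 0.005], [[0, 0, 9.2], [0, 0, -0.007], 0.005], [[0, 0, 9.8], [0, 0, -0.007], 0.005], [[0, 0, 10.0], [0, 0, -0.007], 0.005], [[0, 0, 10.0], [0, 0, -0.007], 0.005], [[0, 0, 10.0], [0, 0, -0.007], 0.005], [[0, 0, 10.0], [0, 0, -0.007], 0.005]]'

```text
time_s: 4.5
position: [664.4, -62.4, 98.7]
tcp_rot: [1.125, 2.927, -0.008]
ft_force: [14.8, -13.7, -26.3]
gripper_width: 0.173
finger_force: 65.2
```

```bash
python3 -c "
from h import *
st()
import numpy as np
s=cam('scene')[0]; im=s['frame'][140:260,265:385]; hsv=cv2.cvtColor(im,cv2.COLOR_RGB2HSV)
m=(hsv[...,1]>90)&(hsv[...,2]>40)&(hsv[...,0]<25)
k,l,q,ce=cv2.connectedComponentsWithStats(m.astype(np.uint8))
for i in range(1,k):
  if q[i,4]>30: print(q[i,4],ray(s,*(ce[i]+[265,140]),57))
"
```

```text
4.5 p [664.4 -62.4  98.7] yaw 48.0 Z [ 0.003 -0.007 -1.   ] q [-0.09  0.52 -0.09  0.95 -0.01  0.64] F [ 14.8 -13.7 -26.3] M [-2.26 -3.26  0.11] w 0.173 f 65.15990883421883
52 [853.98880608 -79.48758359  57.        ]
124 [587.17830251 -83.18239487  57.        ]
```

The biscuit is now at (587,−83), and the expected gap point is (586,−85). I'll release the bar, lift, and look from there.

Request:
apply_moves --deltas '[[[0, 0, 0], [0, 0, 0.003], 0.05], [[0, 0, 0], [0, 0, 0.003], 0.05], [[0, 0, 0], [0, 0, 0.003], 0.05], [[0, 0, 0], [0, 0, 0.003], 0.05], [[0, 0, 0], [0, 0, -0.04], 0.05], [[0, 0, 0], [0, 0, -0.08], 0.05], [[0, 0, 0], [0, 0, -0.12], 0.05], [[0, 0, 0], [0, 0, -0.14], 0.07], [[0, 0, 0], [0, 0, -0.14], 0.08]]'

```text
time_s: 5.45
position: [664.2, -59.2, 245.2]
tcp_rot: [1.122, 2.927, 0.003]
ft_force: [0.3, -0.3, -0.4]
gripper_width: 0.901
finger_force: 0.0
```

```bash
python3 -c "
from h import *
st()
print(delta((449,281,150),103.2))
s=cam('scene')[0]; im=s['frame'][140:260,265:385]; hsv=cv2.cvtColor(im,cv2.COLOR_RGB2HSV)
m=(hsv[...,1]>90)&(hsv[...,2]>40)&(hsv[...,0]<25)
k,l,q,ce=cv2.connectedComponentsWithStats(m.astype(np.uint8))
for i in range(1,k):
  if q[i,4]>30: print(q[i,4],ray(s,*(ce[i]+[265,140]),57))
"
```

```text
5.45 p [664.2 -59.2 245.2] yaw 48.0 Z [ 0.008 -0.    -1.   ] q [-0.09  0.44  0.12  1.24  0.    0.64] F [ 0.3 -0.3 -0.4] M [ 0.01 -0.08 -0.02] w 0.901 f 0.0
([0.01, 0.07, -9.19], [0.388, 0.1087, 0.0934])
51 [853.7826072  -79.22914292  57.        ]
128 [587.67189061 -83.76858115  57.        ]
```

Request:
apply_moves --deltas '[[[0, 0.07, -9.19], [0.388, 0.1087, 0.04], 0.085], [[0, 0.07, -9.19], [0.388, 0.1087, 0.04], 0.085], [[0, 0.07, -9.19], [0.388, 0.1087, 0.04], 0.085], [[0, 0.07, -9.19], [0.388, 0.1087, 0.04], 0.085], [[0, 0.07, -9.19], [0.388, 0.1087, 0.04], 0.085], [[0, 0.07, -9.19], [0.388, 0.1087, 0.04], 0.085], [[0, 0.07, -9.19], [0.388, 0.1087, 0.04], 0.085], [[0, 0.07, -9.19], [0.388, 0.1087, 0.04], 0.085], [[0, 0.07, -9.19], [0.388, 0.1087, 0.0934], 0.085], [[0, 0.07, -9.19], [0.388, 0.1087, 0.0934], 0.085], [[0, 0.07, -9.19], [0.388, 0.1087, 0.0934], 0.085], [[0, 0.07, -9.19], [0.388, 0.1087, 0.0934], 0.085]]'

```text
time_s: 6.7
position: [447.2, 280.4, 147.6]
tcp_rot: [0.357, -3.115, -0.004]
ft_force: [0.1, -0.5, 0.2]
gripper_width: 0.996
finger_force: 0.0
```

```bash
python3 -c "
from h import *
st();print(delta((449,281,34),103.2))
t=cam('top')[0];s=cam('scene')[0]
print(proj(t,(449,281,150)),proj(s,(449,281,131)))
save('g1',np.hstack([cv2.resize(t['frame'][150:265,110:225],(400,400)),cv2.resize(s['frame'][95:215,130:250],(390,400))]),1)"
```

```text
6.7 p [447.2 280.4 147.6] yaw 103.1 Z [-0.006  0.002 -1.   ] q [ 0.56  0.25 -0.38  0.95  0.    0.33] F [ 0.1 -0.5  0.2] M [ 0.03 -0.01 -0.04] w 0.996 f 0.0
([0.03, -0.06, -0.02], [-0.0025, -0.0002, 0.1136])
[146.59728356 212.63586238] [180.68035561 141.05310419]
```

View pics/g1.png

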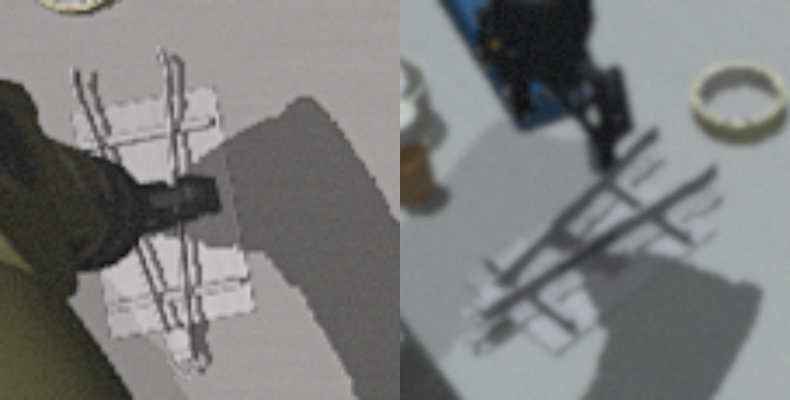

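The gripper is over the tongs, with one finger on each side of the arms: in the top view the finger is near (190,195), and the arms run from (75,70)/(165,55) to the hinge at (185,350). I'll go down and squeeze to 40 mm.

Request:
apply_moves --deltas '[[[0, 0, 0], [-0.0025, 0, 0.04], 0.085], [[0, 0, 0], [-0.0025, 0, 0.08], 0.085], [[0, 0, 0], [-0.0025, 0, 0.105], 0.085], [[0, 0, 0], [-0.0025, 0, 0.116], 0.085], [[0, 0, 0], [-0.0025, 0, 0.116], 0.07], [[0, 0, 0], [-0.0025, 0, 0.116], 0.055], [[0, 0, 0], [-0.0025, 0, 0.116], 0.048], [[0, 0, 0], [-0.0025, 0, 0.116], 0.042], [[0, 0, 0], [-0.0025, 0, 0.116], 0.039], [[0, 0, 0], [-0.0025, 0, 0.116], 0.039], [[0, 0, 0], [-0.0025, 0, 0.116], 0.039]]'

```text
time_s: 7.9
position: [450.1, 282.8, 33.3]
tcp_rot: [0.36, -3.119, -0.007]
ft_force: [-1.8, -1.2, 9.6]
gripper_width: 0.461
finger_force: 9.5
```

```bash
python3 -c "
from h import *
st()"
```

```text
7.9 p [450.1 282.8  33.3] yaw 103.2 Z [-0.003  0.004 -1.   ] q [ 0.56  0.38 -0.5   0.69  0.    0.33] F [-1.8 -1.2  9.6] M [-0.19  0.07 -0.02] w 0.461 f 9.505855918396264
```

Request:
apply_moves --deltas '[[[0, 0, 0], [0, 0, -0.01], 0.039], [[0, 0, 0], [0, 0, -0.03], 0.039], [[0, 0, 0], [0, 0, -0.06], 0.039], [[0, 0, 0], [0, 0, -0.09], 0.039], [[0, 0, 0], [0, 0, -0.12], 0.039], [[0, 0, 0], [0, 0, -0.12], 0.039], [[0, 0, 0], [0, 0, -0.12], 0.039]]'

```text
time_s: 8.6
position: [449.4, 281.8, 151.9]
tcp_rot: [0.36, -3.116, -0.005]
ft_force: [-0.2, 0.7, -1.7]
gripper_width: 0.461
finger_force: 6.3
```

```bash
python3 -c "
from h import *
st()
t=cam('top')[0];s=cam('scene')[0]
P=observe()['position']; d=np.array([np.cos(np.radians(13.2)),np.sin(np.radians(13.2)),0])
for a in (115,135): print(a,proj(t,P+d*a),proj(s,P+d*a))
save('l1',np.hstack([cv2.resize(t['frame'][130:265,90:225],(400,400)),cv2.resize(s['frame'][60:200,120:260],(390,400))]),1)"
```

```text
8.6 p [449.4 281.8 151.9] yaw 103.2 Z [-0.005  0.003 -1.   ] q [ 0.56  0.25 -0.37  0.96  0.01  0.33] F [-0.2  0.7 -1.7] M [-0.03  0.01 -0.02] w 0.461 f 6.26473163603805
115 [136.8633536  169.18201463] [210.26658012 113.74536775]
135 [135.18988104 161.64620791] [215.3297449  110.11806334]
```

View pics/l1.png

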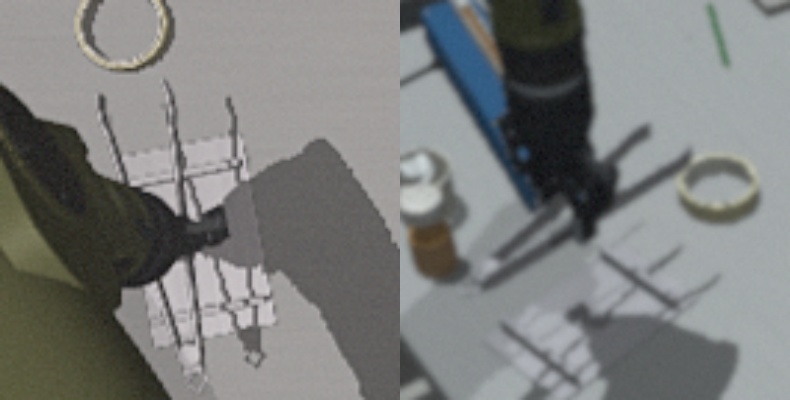

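The tongs are level in the gripper. The tip midpoint comes out at (135.2,160.2) in the top view against a predicted (135.2,161.6), so my grip and yaw are right to a few mm. Next I'll carry them over to in front of the gap.

```bash
python3 -c "
from h import *
st();print(delta((409,-142,150),108))"
```

```text
8.7 p [448.2 281.  150. ] yaw 103.2 Z [-0.008  0.001 -1.   ] q [ 0.56  0.25 -0.37  0.96  0.01  0.33] F [-0.2  0.6 -2. ] M [-0.03 -0.04 -0.04] w 0.459 f 6.2643951654899865
([0.03, -0.07, -0.81], [0.1345, -0.403, -0.0001])
```

Request:
apply_moves --deltas '[[[0, 0, -0.04], [0.0067, -0.02, 0], 0.039], [[0, 0, -0.1], [0.016, -0.048, 0], 0.039], [[0, 0, -0.16], [0.027, -0.081, 0], 0.039], [[0, 0, -0.23], [0.039, -0.117, 0], 0.039], [[0, 0, -0.31], [0.051, -0.153, 0], 0.039], [[0, 0, -0.38], [0.063, -0.189, 0], 0.039], [[0, 0, -0.45], [0.075, -0.226, 0], 0.039], [[0, 0, -0.53], [0.087, -0.262, 0], 0.039], [[0, 0, -0.6], [0.0995, -0.298, 0], 0.039], [[0, 0, -0.66], [0.11, -0.33, 0], 0.039], [[0, 0, -0.72], [0.12, -0.359, 0], 0.039], [[0, 0, -0.77], [0.128, -0.383, 0], 0.039], [[0, 0, -0.8], [0.133, -0.399, 0], 0.039], [[0, 0, -0.81], [0.1345, -0.403, 0], 0.039], [[0, 0, -0.81], [0.1345, -0.403, 0], 0.039]]'

```text
time_s: 10.2
position: [408.8, -141.6, 149.3]
tcp_rot: [0.489, -3.095, -0.006]
ft_force: [-0.2, 0.1, -1.0]
gripper_width: 0.458
finger_force: 6.3
```

```bash
python3 -c "
from h import *
st();print(delta((409,-142,60),108))
t=cam('top')[0];s=cam('scene')[0]
P=observe()['position']; d=np.array([np.cos(np.radians(18)),np.sin(np.radians(18)),0])
n=np.array([-d[1],d[0],0])
for a in (117,137): print(a,[np.r_[(proj(t,P+d*a+n*w)-[210,85])*3.08,(proj(s,P+d*a+n*w)-[230,110])*[2.6,2.67]+[400,0]].round() for w in (-26,0,26)])
save('c1',np.hstack([cv2.resize(t['frame'][85:215,210:340],(400,400)),cv2.resize(s['frame'][110:260,230:380],(390,400))]),1)"
```

```text
10.2 p [ 408.8 -141.6  149.3] yaw 107.9 Z [-0.009  0.003 -1.   ] q [-0.33  0.08 -0.58  0.92 -0.   -0.65] F [-0.2  0.1 -1. ] M [ 0.01 -0.04 -0.02] w 0.458 f 6.264091059565544
([0.05, -0.07, -0.01], [-0.0007, -0.0009, 0.0893])
117 [array([300., 294., 600., 301.]), array([271., 304., 574., 287.]), array([241., 314., 548., 273.])]
137 [array([292., 272., 612., 286.]), array([263., 282., 586., 272.]), array([233., 291., 561., 258.])]
```

View pics/c1.png

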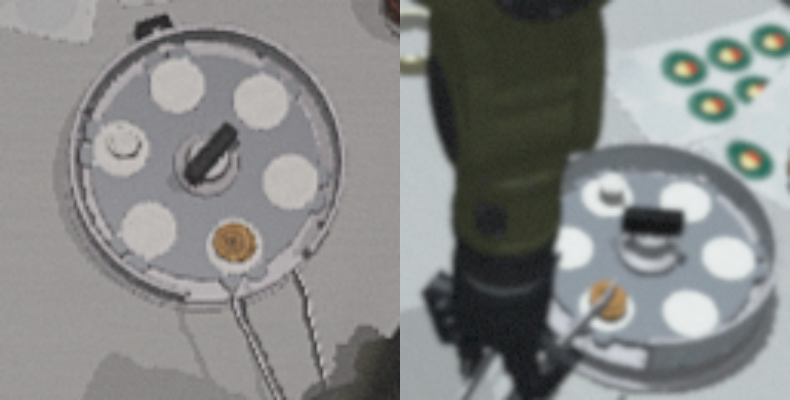

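The jaw tips in the top view are at (233,292) and (297,272), matching the prediction. The biscuit is at (236,242), in the gap station. The plate is in its detent and the canister stands at (125,140).

```bash
python3 -c "
from h import *
t=cam('top')[0]; im=t['frame'][85:215,210:340]; hsv=cv2.cvtColor(im,cv2.COLOR_RGB2HSV)
m=(hsv[...,1]>90)&(hsv[...,2]>40)&(hsv[...,0]<25)
k,l,q,ce=cv2.connectedComponentsWithStats(m.astype(np.uint8))
for i in range(1,k):
  if q[i,4]>60: print(q[i,4],ray(t,*(ce[i]+[210,85]),60))
for w in ((233,292),(297,272)): print(ray(t,210+w[0]/3.08,85+w[1]/3.08,158))
"
```

```text
127 [587.53030571 -84.66150626  60.        ]
[529.81171488 -72.44025679 158.        ]
[ 546.25342268 -126.03489509  158.        ]
```

Request:
apply_moves --deltas '[[[0, 0, 0], [-0.001, 0, 0.02], 0.039], [[0, 0, 0], [-0.0015, 0, 0.05], 0.039], [[0, 0, 0], [-0.0015, -0.0005, 0.075], 0.039], [[0, 0, 0], [-0.0015, -0.0005, 0.087], 0.039], [[0, 0, 0], [-0.0015, -0.0005, 0.089], 0.039], [[0, 0, 0], [-0.0015, -0.0005, 0.089], 0.039]]'

```text
time_s: 10.95
position: [410.6, -140.8, 61.2]
tcp_rot: [0.493, -3.096, -0.005]
ft_force: [0.4, 0.2, -0.7]
gripper_width: 0.462
finger_force: 6.3
```

```bash
python3 -c "
from h import *
st();print(delta((477,-120,60),108))"
```

```text
10.95 p [ 410.6 -140.8   61.2] yaw 108.1 Z [-0.007  0.002 -1.   ] q [-0.33  0.19 -0.69  0.7  -0.   -0.65] F [ 0.4  0.2 -0.7] M [ 0.   -0.01 -0.01] w 0.462 f 6.265139513416216
([0.04, -0.06, 0.01], [-0.0696, -0.0009, 0.0007])
```

Request:
apply_moves --deltas '[[[0, 0, 0], [-0.008, -0.001, 0.001], 0.039], [[0, 0, 0], [-0.02, -0.001, 0.001], 0.039], [[0, 0, 0], [-0.034, -0.001, 0.001], 0.039], [[0, 0, 0], [-0.048, -0.001, 0.001], 0.039], [[0, 0, 0], [-0.06, -0.001, 0.001], 0.039], [[0, 0, 0], [-0.067, -0.001, 0.001], 0.039], [[0, 0, 0], [-0.0696, -0.001, 0.001], 0.039], [[0, 0, 0], [-0.0696, -0.001, 0.001], 0.039]]'

```text
time_s: 11.75
position: [477.2, -120.7, 59.6]
tcp_rot: [0.491, -3.096, -0.005]
ft_force: [-0.3, -1.1, -1.7]
gripper_width: 0.455
finger_force: 6.3
```

```bash
python3 -c "
from h import *
st()
t=cam('top')[0];s=cam('scene')[0]
save('c2',np.hstack([cv2.resize(t['frame'][120:200,245:325],(400,400)),cv2.resize(s['frame'][150:260,270:380],(390,400))]),1)"
```

```text
11.75 p [ 477.2 -120.7   59.6] yaw 108.0 Z [-0.007  0.002 -1.   ] q [-0.25  0.28 -0.56  0.73 -0.   -0.56] F [-0.3 -1.1 -1.7] M [ 0.04 -0.02  0.08] w 0.455 f 6.26670484431088
```

View pics/c2.png

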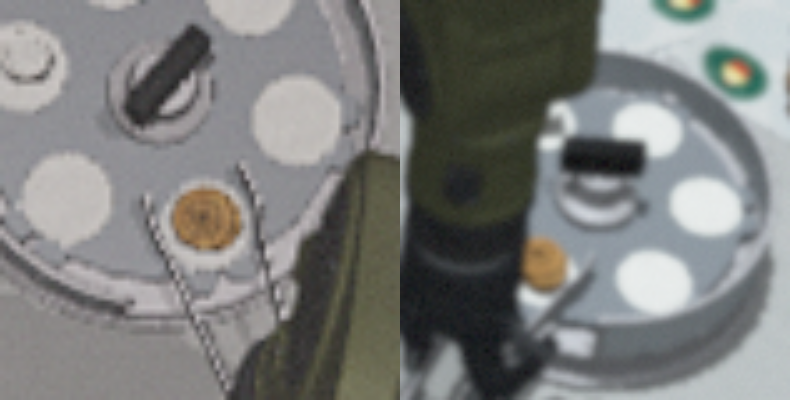

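The jaws sit either side of the biscuit, tips at (145,195) and (240,165) with the biscuit centred at (207,218). I'll close gently.

Request:
apply_moves --deltas '[[[0, 0, 0], [0, 0, 0], 0.036], [[0, 0, 0], [0, 0, 0], 0.033], [[0, 0, 0], [0, 0, 0], 0.03], [[0, 0, 0], [0, 0, 0], 0.028], [[0, 0, 0], [0, 0, 0], 0.026], [[0, 0, 0], [0, 0, 0], 0.026], [[0, 0, 0], [0, 0, 0], 0.026]]'

```text
time_s: 12.55
position: [477.1, -120.9, 59.8]
tcp_rot: [0.491, -3.096, -0.004]
ft_force: [-0.2, 1.1, -0.1]
gripper_width: 0.316
finger_force: 53.2
```

```bash
python3 -c "
from h import *
st()"
```

```text
12.55 p [ 477.1 -120.9   59.8] yaw 108.0 Z [-0.007  0.002 -1.   ] q [-0.25  0.28 -0.56  0.73 -0.   -0.56] F [-0.2  1.1 -0.1] M [-0.06 -0.06 -0.01] w 0.316 f 53.213852788321674
```

Request:
apply_moves --deltas '[[[0, 0, 0], [0, 0, -0.004], 0.026], [[0, 0, 0], [0, 0, -0.012], 0.026], [[0, 0, 0], [0, 0, -0.024], 0.026], [[0, 0, 0], [0, 0, -0.038], 0.026], [[0, 0, 0], [0, 0, -0.053], 0.026], [[0, 0, 0], [0, 0, -0.068], 0.026], [[0, 0, 0], [0, 0, -0.083], 0.026], [[0, 0, 0], [0, 0, -0.095], 0.026], [[0, 0, 0], [0, 0, -0.102], 0.026], [[0, 0, 0], [0, 0, -0.105], 0.026], [[0, 0, 0], [0, 0, -0.105], 0.026], [[0, 0, 0], [0, 0, -0.105], 0.026], [[0, 0, 0], [0, 0, -0.105], 0.026], [[0, 0, 0], [0, 0, -0.105], 0.026]]'

```text
time_s: 13.95
position: [477.5, -121.0, 164.2]
tcp_rot: [0.491, -3.096, -0.005]
ft_force: [-0.1, 0.3, -1.4]
gripper_width: 0.317
finger_force: 53.2
```

```bash
python3 -c "
from h import *
st()
t=cam('top')[0];s=cam('scene')[0]
print((proj(t,(587.5,-84,160))-[235,110])*400/90)
save('f1',np.hstack([cv2.resize(t['frame'][110:200,235:325],(400,400)),cv2.resize(s['frame'][110:260,230:380],(390,400))]),1)"
```

```text
13.95 p [ 477.5 -121.   164.2] yaw 108.0 Z [-0.008  0.002 -1.   ] q [-0.25  0.17 -0.43  0.97  0.   -0.56] F [-0.1  0.3 -1.4] M [-0.01  0.04  0.04] w 0.317 f 53.17034265724942
[243.92689011 210.28219927]
```

View pics/f1.png

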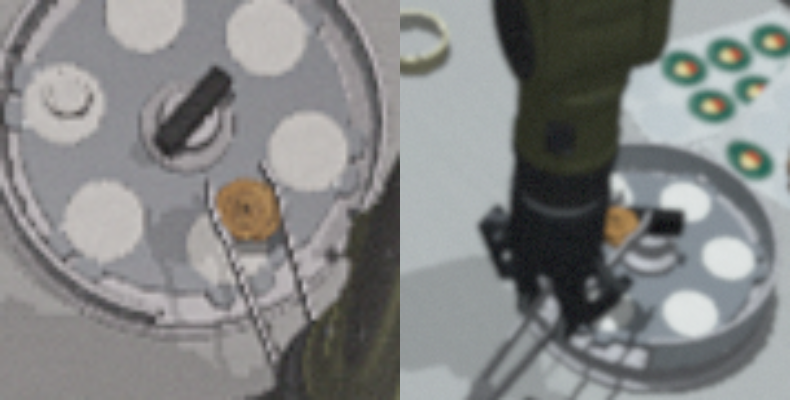

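The biscuit is up in the jaws at (247,210), where (244,210) was predicted for z≈160. Its station below is empty, the canister is still standing at (70,95), and the plate is in its detent. I'll hand in.

```bash
python3 -c "
from bench import *
print(hand_in())"
```

```text
the job is handed in; nothing more can be done
None
```

The carousel is turned one click (−1.047), and the biscuit is held in the tongs' jaws about 10 cm above the plate with the canister still standing. I handed the job in at about 14 s; `hand_in()` returned no verdict.

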